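# Build up a small plate clutch on its splined hub

### The job

Build up the clutch pack on the splined hub of the grey stand. First put the friction disc with the dark brown linings over the hub, its tab pointing the opposite way from the stand's red lug, all the way down on the end plate; then put the bare steel plate on top of it with its tab pointing the same way as the red lug, flat on the disc. Leave the toothless brass spacer where it lies, and keep clear of the lamp hanging over the left of the bench.

Things in the scene. Friction and masses are not known exactly. Their poses are not given: they have to be found in the camera images.
- hub_stand: Fixed stand: round grey foot (diameter 90 mm), a dark end plate of the loose plates' outline, its only lug painted red, and a bright upright splined hub in the middle. Origin: centre of its underside on the bench; z up along the hub; the red lug points along +x (tip 44 mm from the axis). Top of the end plate, where the first disc lies, is 30 mm above the origin.
- hub_seat (a point): Hub axis at the end plate's top, 30 mm above the bench; axes as the stand. The hub rises from here: core of 14 mm diameter with four splines 5 mm wide at +x, +y, -x, -y out to 13 mm radius, 22 mm high (lead-in of 10 mm radius to 26 mm), nose to 30 mm. Plates fit with about 5 mm play sideways and 19 degrees of turn, when their x axis is along or opposite the stand's x axis.
- friction_disc: Loose disc, 80 g, 10 mm thick: steel ring, dark brown lining segments on both faces. Origin: centre of its underside, z up; its one outward tab (14 mm wide, tip at 44 mm) points along +x. Outer radius 30 mm with two flats 54 mm apart (y = +27 and -27 mm, 26 mm long), good to grip across from above. Hole 37 mm, with four inward teeth 6 mm wide, in to 12 mm radius, at 45 degrees to its x and y.
- steel_plate: Loose separator plate, 80 g: bare grey steel, of the same outline, thickness (10 mm), tab (along +x), flats, hole and teeth as the friction disc. Origin: centre of its underside, z up.
- brass_spacer: Loose brass-coloured spacer of the same outer shape, 10 mm thick, with a tab but a plain round hole without teeth. Not needed: leave it alone. Origin: centre of its underside.
- red_lug (a point): Tip of the stand's red lug, 44 mm from the hub axis along the stand's +x, 25 mm above the bench.
- bench_lamp: Fixed lamp over the left of the bench; keep the arm clear of it. Its round shade, 260 mm across, 170 to 440 mm above the bench, has its centre at x = 0.55, y = 0.47 m, its near edge at y = 0.34 m. All the work lies to the right of it. Farther right, keep clear too of a dust brush hanging at x = 0.60, y = -0.01 m (30 mm thick, 70 to 270 mm above the bench).

How it is judged:
By the outcome, as a careful person would: the job done as asked, in the order asked, and still so for the second after the job is handed in, with the robot touching nothing.
It also fails if it takes over 48 s, if anything falls off the work surface, if the arm or the gripper's body presses on something with over 40 N, if the wrist force passes 120 N, or if a joint passes its speed limit or range.

### The arm

A 7-joint arm with a two-finger parallel gripper is mounted at the origin on a cart in front of the work surface, level with it; the furniture and walls round the work are solid. World frame = base frame: x ahead of the robot, y to its left, z up, the work surface at z = 0. Lengths are in m, angles in degrees, forces in N, time in s.
With the tool pointing down it reaches from about 0.4 to 0.875 m from the base axis. Payload 6.5 kg.
Tool frame: the origin (TCP) lies between the finger pads; the fingertips stand 17 mm ahead of it and the grasp point (between the pads) lies 2 mm behind it (bot.tips_ahead is the distance from the TCP to the fingertips, in m); z points along the fingers, y is the line along which they close (so a half turn about z gives the same grasp; the last joint's range is limited). The gripper opens to 88 mm and grips with 3 to 60 N. Pads are 18 mm wide; open, the fingers measure 123 mm over their backs; the gripper's body (75 mm by 187 mm) begins 45 mm behind the grasp point.
Start: joints at [-68.079, 30.733, -0.252, 88.115, 0.149, 61.152, -4.079], TCP at [0.282, 0.586, 0.256] pointing down, gripper open.
Joint ranges: [-154.64, 154.64], [-21.42, 123.67], [-72.66, 72.17], [13.99, 137.28], [-74.86, 254.86], [10.95, 109.41], [-158.01, 158.01]. Speed limits (degrees/s): [136.94, 136.94, 180, 180, 180, 180, 180].

### API

Orientations are given as a 3x3 rotation matrix whose columns are the frame's x, y, z axes.
In Python, from bench import bot gives the robot as it stands. The module is installed in compiled form; this text tells all that it offers.
- The arm moves only by the tool send_rows, never from a script. Its argument "commands" is a list that holds one entry, the list of rows, each a list of 6 numbers: the shift along the tool's x, y, z in m, then the turn, a rotation vector about the tool's x, y, z in degrees. In form: [[[dx, dy, dz, rx, ry, rz], ...]]. A call has 1 to 10 rows; each row is the pose to reach, as a shift and turn from the pose commanded when the call began, along the tool's axes at that moment; what a row does not reach only later rows make up. A row lasts 1/10 s, in which the tool goes at most 50 mm and 8.59 degrees, less where a joint would pass 70% of its speed; a pose out of reach is approached as far as the arm can. A call with a gripper value outside its range is refused whole. "hand" is the finger opening in m, from 0 to 0.0881, set as the call begins (left out, the last holds). The fingers move at their own pace and stop on an object; the grip force is fixed at half the most. Time passes only in rows, so rows that repeat a pose let the fingers close. It gives the time, the measured TCP pose, the force, the opening and the grip force at its end, in the units of the state.
- bot.sense(): the state, without advancing time (a new reading comes with each control period).
- bot.camera(name): name is "scene" or "top"; returns a dict with "pixels" (384x512x3 uint8, red, green, blue), "camera_matrix" (3x3 intrinsics, pixels), "R" (3x3) and "t" (3): a world point X has camera coordinates R X + t. Camera axes: x right, y down, z forward; pixel columns grow to the right and rows downward; lengths in m; the calibration is good to about 2 mm. A picture is of the moment at which its call begins. There is no depth.
- bot.job_done(): hands the job in; it is judged then, once.
The state is a dict: "time": time; "joint_pos": joint angles; "qd": joint speeds; "tau": joint torques, N m; "tcp_pos": TCP position; "orientation": TCP orientation; "ft_force": force on the tool from outside, world axes, zero at the start; "torque": the same for the moment, N m; "finger_gap": opening from 0.0 (shut) to 1.0 (fully open); "finger_force": force on a finger pad.
Only numpy, scipy, OpenCV 4.12 (cv2) and the standard library are available. Lean on these libraries where they do the work, as an engineer would, in place of code of your own. Each camera call takes 0.05 s, during which the arm holds its last target. There are 200 camera calls.

## Working session

There is one attempt and no reset: what is moved stays moved. The work goes in short steps, Python scripts to look and compute and a tool call to move; the robot and the scene stay as the last step left them, time stands still between calls to the robot, and variables do not carry over. Pictures are saved under pics/ and viewed, at most 10 in all, crops included, and the job is handed in when it is done.

Besides the shell and the picture viewer there is one more tool, called after ">>>" as name(argument=value, ...), one argument or row to a line, values as JSON. send_rows: Moves the arm, as the interface text tells. Its arguments: {"type":"object","properties":{"commands":{"type":"array","items":{"type":"array","items":{"type":"array","items":{"type":"number"}}}},"hand":{"type":"number"}},"required":["commands"]}

```bash
mkdir -p pics
python3 - <<'E'
from bench import bot
import cv2,pickle
s=bot.sense();print({k:s[k] for k in('time','tcp_pos','orientation','finger_gap')})
for n in('scene','top'):
    c=bot.camera(n);pickle.dump(c,open(n+'.pkl','wb'));cv2.imwrite(f'pics/{n}0.png',c['pixels'][...,::-1])
    print(n,c['camera_matrix'],c['R'],c['t'], -c['R'].T@c['t'])
E
```

```text
{'time': 0.0, 'tcp_pos': array([0.28183046, 0.58509019, 0.25485606]), 'orientation': array([[-9.00983836e-01,  4.33852289e-01, -5.63995769e-04],
       [ 4.33852621e-01,  9.00982478e-01, -1.57432936e-03],
       [-1.74876089e-04, -1.66313634e-03, -9.99998602e-01]]), 'finger_gap': 0.9978581147217984}
scene [[425.36454096   0.         252.7219625 ]
 [  0.         425.36454096 189.69680111]
 [  0.           0.           1.        ]] [[ 0.760043   -0.64972072 -0.01405791]
 [-0.51634511 -0.59060233 -0.62014241]
 [ 0.39461674  0.47859363 -0.78436328]] [-0.19447088  0.51852569  0.6774998 ] [ 0.14819167 -0.14435636  0.85023188]
top [[482.16111399   0.         257.37859946]
 [  0.         482.16111399 186.76252009]
 [  0.           0.           1.        ]] [[-0.0199304  -0.99971355 -0.01325134]
 [-0.99425256  0.02121249 -0.1049375 ]
 [ 0.10518854  0.01108373 -0.99439053]] [0.33938671 0.53979866 1.33424081] [0.40311348 0.31305065 1.38789888]
```

View pics/scene0.png

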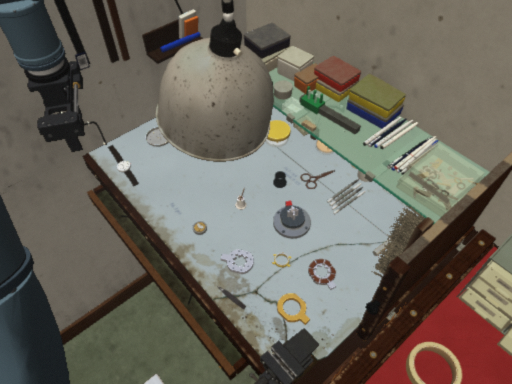

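View pics/top0.png

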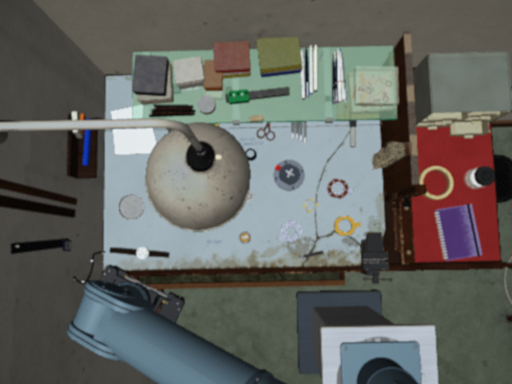

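The pictures show the stand at scene (292,220)/top (289,175), the friction disc at (322,271)/(338,189), the steel plate at (239,261)/(291,231), and brass at (293,307)/(345,226). I'll enlarge them next.

Run:
```python
import cv2,pickle,numpy as np
a=pickle.load(open('scene.pkl','rb'))['pixels'][195:295,215:345,::-1]
b=pickle.load(open('top.pkl','rb'))['pixels'][155:245,265:355,::-1]
cv2.imwrite('pics/c1.png',cv2.resize(a,None,fx=6,fy=6,interpolation=2))
cv2.imwrite('pics/c2.png',cv2.resize(b,None,fx=6.5,fy=6.5,interpolation=2))
```

```text
(no output)
```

View pics/c1.png

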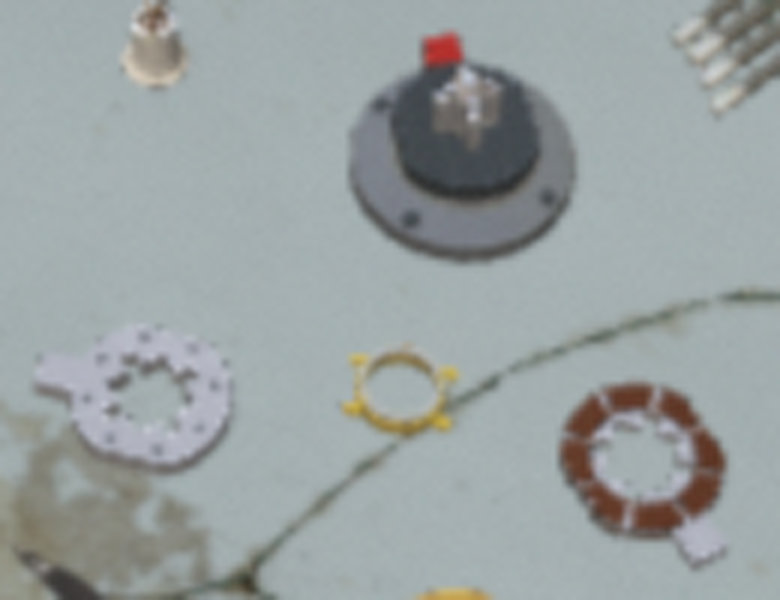

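View pics/c2.png

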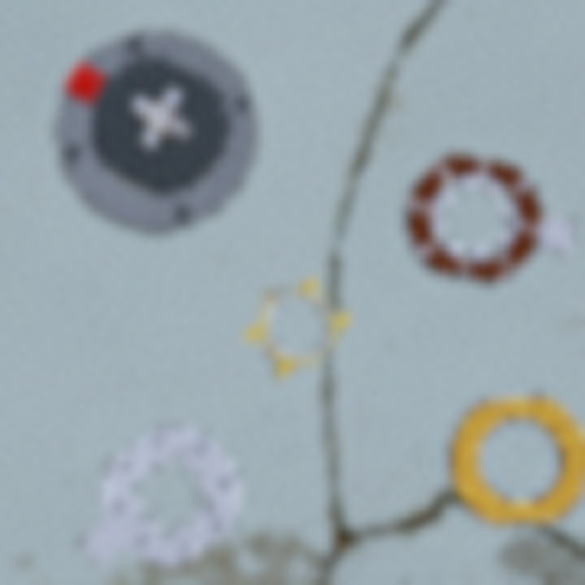

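```bash
cat > h.py <<'E'
import pickle,numpy as np,cv2
C={n:pickle.load(open(n+'.pkl','rb')) for n in('scene','top')}
def tri(a,b):
    P=[C[n]['camera_matrix']@np.c_[C[n]['R'],C[n]['t']] for n in('scene','top')]
    X=cv2.triangulatePoints(P[0],P[1],np.array(a,float).reshape(2,1),np.array(b,float).reshape(2,1))
    return (X[:3]/X[3]).ravel()
def plane(n,p,z):
    c=C[n];d=c['R'].T@np.linalg.solve(c['camera_matrix'],[*p,1]);o=-c['R'].T@c['t']
    return (o+d*(z-o[2])/d[2])[:2]
E
python3 - <<'E'
from h import *
S=lambda u,v:((u+.5)/6+214.5,(v+.5)/6+194.5); T=lambda u,v:((u+.5)/6.5+264.5,(v+.5)/6.5+154.5)
np.set_printoptions(precision=4,suppress=True)
for n,c1,t1,c2,t2,z in[('fric',(643,459),(705,548),(475,218),(570,237),.01),('steel',(152,396),(38,372),(172,493),(93,547),.01),('stand',(466,128),(442,48),(163,122),(82,80),.03),('hubtop',(464,78),(442,48),(160,117),(82,80),.06)]:
    print(n,tri(S(*c1),T(*c2)),tri(S(*t1),T(*t2)))
    for f,nn,c,t in((S,'scene',c1,t1),(T,'top',c2,t2)):
        a,b=plane(nn,f(*c),z),plane(nn,f(*t),z);d=b-a;print('  ',nn,a,b,np.degrees(np.arctan2(d[1],d[0])),np.hypot(*d))
# brown segmentation
for nn in C:
    im=C[nn]['pixels'].astype(int);m=(im[...,0]-im[...,2]>45)&(im[...,0]<150)&(im[...,1]<90)
    n,l,st,ce=cv2.connectedComponentsWithStats(cv2.dilate(m.astype(np.uint8),np.ones((3,3))))
    print(nn,[(s,c.round(1)) for s,c in zip(st[1:],ce[1:]) if 290<c[0]<350 and 170<c[1]<290])
E
```

```text
fric [0.5401 0.098  0.0053] [0.5299 0.0577 0.0097]
   scene [0.5372 0.0971] [0.5284 0.0584] -102.81791427368591 0.03967336177362147
   top [0.5401 0.0984] [0.5308 0.057 ] -102.6474992353072 0.04247163524943685
steel [0.4212 0.2355 0.0057] [0.3972 0.2713 0.0043]
   scene [0.4187 0.2342] [0.393  0.2699] 125.77844070926838 0.04407555854164247
   top [0.422  0.2352] [0.3992 0.2703] 122.98821453402176 0.04187044868414426
stand [0.5825 0.2364 0.027 ] [0.6021 0.2712 0.0268]
   scene [0.5797 0.2358] [0.5994 0.2701] 60.15170898748286 0.0396134130323683
   top [0.5831 0.2358] [0.6024 0.2707] 61.0660998529437 0.03986811769370725
hubtop [0.5808 0.2392 0.0589] [0.6021 0.2712 0.0268]
   scene [0.5794 0.2391] [0.5829 0.255 ] 77.55517835860364 0.016237700540305877
   top [0.5813 0.2388] [0.598  0.2717] 63.11247501312514 0.03688669543158043
scene [(array([308, 259,  28,  25, 311], dtype=int32), array([321.7, 271.2]))]
top [(array([334, 179,   4,   3,  12], dtype=int32), array([335.5, 180. ])), (array([329, 181,   4,   5,  19], dtype=int32), array([330.6, 183.1])), (array([337, 180,  11,  18,  81], dtype=int32), array([343.3, 189.2])), (array([328, 187,   8,  10,  41], dtype=int32), array([330.9, 191.8]))]
```

```bash
cat > rel.py <<'E'
import sys,numpy as np
from bench import bot
from scipy.spatial.transform import Rotation as R
def rel(wps):
    s=bot.sense();O=np.array(s['orientation']);p=np.array(s['tcp_pos'])
    print('t',s['time'],'p',p.round(4),'yaw',np.degrees(np.arctan2(O[1,1],O[0,1])).round(2),'F',np.round(s['ft_force'],1),'gap',round(s['finger_gap']*88.1,1),'ff',s['finger_force'])
    for x,y,z,a in wps:
        a=np.radians(a);yv=np.array([np.cos(a),np.sin(a),0]);zv=np.array([0,0,-1.]);T=np.c_[np.cross(yv,zv),yv,zv]
        print(np.round(O.T@([x,y,z]-p),4).tolist(),np.round(R.from_matrix(O.T@T).as_rotvec(degrees=True),1).tolist())
if __name__=='__main__': rel(eval(sys.argv[1]))
E
python3 rel.py '[(.285,.48,.25,64.3),(.29,.38,.25,64.3),(.31,.29,.25,40),(.36,.22,.25,14)]'
```

```text
t 0.1 p [0.2818 0.5852 0.2549] yaw 64.29 F [ 0.7  0.3 -0.6] gap 88.2 ff 0.0
[-0.0485, -0.0934, 0.0051] [-0.1, 0.0, -0.0]
[-0.0964, -0.1813, 0.0052] [-0.1, 0.0, -0.0]
[-0.1535, -0.2537, 0.0053] [-0.1, 0.0, 24.3]
[-0.2289, -0.2951, 0.0054] [-0.1, 0.0, 50.3]
```

>>> send_rows(
  commands=[
    [[-0.024,-0.047,0.003,0,0,0],[-0.048,-0.093,0.005,0,0,0],[-0.072,-0.137,0.005,0,0,0],[-0.096,-0.181,0.005,0,0,0],[-0.125,-0.217,0.005,0,0,8],[-0.153,-0.254,0.005,0,0,16],[-0.19,-0.275,0.005,0,0,24],[-0.229,-0.295,0.005,0,0,32],[-0.229,-0.295,0.005,0,0,40],[-0.229,-0.295,0.005,0,0,40]],
  ],
)

```text
time: 1.1
tcp_pos: [0.3607, 0.2195, 0.2506]
orientation: [[-0.408, 0.913, -0.0], [0.913, 0.408, -0.0], [-0.0, -0.0, -1.0]]
ft_force: [-0.6, 0.0, -0.1]
finger_gap: 1.003
finger_force: 0.0
```

```bash
python3 rel.py '[(.5387,.0977,.12,-12.7),(.5387,.0977,.03,-12.7)]'
```

```text
t 1.1 p [0.3607 0.2195 0.2506] yaw 24.06 F [-0.6  0.  -0.1] gap 88.3 ff 0.0
[-0.1838, 0.1129, 0.1306] [-0.0, 0.0, 36.8]
[-0.1838, 0.1129, 0.2206] [-0.0, 0.0, 36.8]
```

>>> send_rows(
  commands=[
    [[-0.037,0.023,0.02,0,0,8],[-0.074,0.046,0.05,0,0,16],[-0.11,0.068,0.08,0,0,24],[-0.147,0.09,0.1,0,0,32],[-0.184,0.113,0.13,0,0,36.8],[-0.184,0.113,0.16,0,0,36.8],[-0.184,0.113,0.18,0,0,36.8],[-0.184,0.113,0.19,0,0,36.8],[-0.184,0.113,0.19,0,0,36.8]],
  ],
)

```text
time: 2.0
tcp_pos: [0.5378, 0.1002, 0.0595]
orientation: [[0.213, 0.977, -0.003], [0.977, -0.213, 0.0], [-0.001, -0.003, -1.0]]
ft_force: [0.1, 0.4, 1.5]
finger_gap: 1.003
finger_force: 0.0
```

```bash
python3 rel.py '[(.5387,.0977,.02,-12.7)]'
python3 - <<'E'
from bench import bot
import cv2
c=bot.camera('scene')['pixels'][180:300,250:400,::-1]
cv2.imwrite('pics/d1.png',cv2.resize(c,None,fx=5,fy=5,interpolation=2))
E
```

```text
t 2.0 p [0.5378 0.1002 0.0595] yaw -12.3 F [0.1 0.4 1.5] gap 88.4 ff 0.0
[-0.0022, 0.0016, 0.0395] [-0.2, 0.0, 0.4]
```

View pics/d1.png

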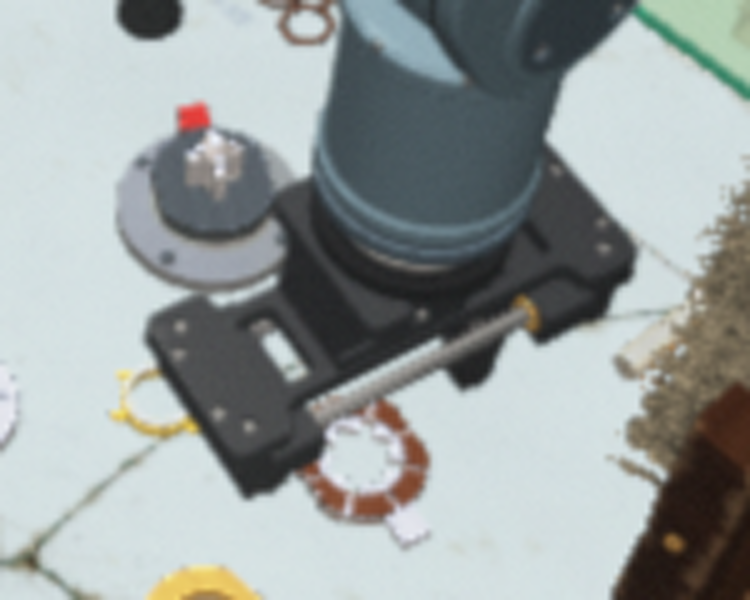

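The gripper stands above the disc (disc at crop (365,460), i.e. pixel (323,272)) and clear of the brush. I'll descend and grip.

>>> send_rows(
  commands=[
    [[-0.002,0.002,0.01,0,0,0.4],[-0.002,0.002,0.02,0,0,0.4],[-0.002,0.002,0.03,0,0,0.4],[-0.002,0.002,0.036,0,0,0.4],[-0.002,0.002,0.04,0,0,0.4],[-0.002,0.002,0.04,0,0,0.4],[-0.002,0.002,0.04,0,0,0.4]],
  ],
)

```text
time: 2.75
tcp_pos: [0.5407, 0.0968, 0.0208]
orientation: [[0.224, 0.975, 0.0], [0.975, -0.224, 0.0], [0.0, 0.0, -1.0]]
ft_force: [0.7, -0.0, 0.4]
finger_gap: 0.997
finger_force: 0.0
```

>>> send_rows(
  commands=[
    [[0,0,0,0,0,0],[0,0,0,0,0,0],[0,0,0,0,0,0],[0,0,0,0,0,0],[0,0,0,0,0,0],[0,0,0,0,0,0],[0,0,0,0,0,0],[0,0,0,0,0,0]],
  ],
  hand=0.03,
)

```text
time: 3.55
tcp_pos: [0.5406, 0.0969, 0.0208]
orientation: [[0.223, 0.975, 0.0], [0.975, -0.223, 0.0], [0.0, 0.0, -1.0]]
ft_force: [-0.2, -0.1, 1.4]
finger_gap: 0.606
finger_force: 30.0
```

```bash
python3 rel.py '[(.5406,.0969,.11,-12.7),(.582,.236,.11,-29.4)]'
```

```text
t 3.55 p [0.5406 0.0969 0.0208] yaw -12.91 F [-0.2 -0.1  1.4] gap 53.4 ff 29.998237788677216
[0.0, 0.0, -0.0892] [0.0, -0.0, -0.2]
[0.1448, 0.0093, -0.0892] [0.0, -0.0, 16.5]
```

>>> send_rows(
  commands=[
    [[0,0,-0.03,0,0,0],[0,0,-0.06,0,0,0],[0,0,-0.09,0,0,0],[0.03,0.002,-0.09,0,0,4],[0.06,0.004,-0.09,0,0,8],[0.09,0.006,-0.09,0,0,12],[0.12,0.008,-0.09,0,0,16.5],[0.145,0.009,-0.09,0,0,16.5],[0.145,0.009,-0.09,0,0,16.5],[0.145,0.009,-0.09,0,0,16.5]],
  ],
)

```text
time: 4.55
tcp_pos: [0.5813, 0.2362, 0.1102]
orientation: [[0.49, 0.872, -0.001], [0.872, -0.49, -0.001], [-0.001, -0.0, -1.0]]
ft_force: [0.0, -0.6, -1.3]
finger_gap: 0.603
finger_force: 30.0
```

```bash
python3 rel.py '[(.582,.236,.06,-29.4)]'
python3 - <<'E'
from bench import bot
import cv2,numpy as np
c=bot.camera('scene')['pixels'][170:260,240:350,::-1]
d=bot.camera('top')['pixels'][145:205,250:330,::-1]
a=cv2.resize(c,(550,450),interpolation=2)
cv2.imwrite('pics/e1.png',a)
E
```

```text
t 4.55 p [0.5813 0.2362 0.1102] yaw -29.34 F [ 0.  -0.6 -1.3] gap 53.2 ff 29.997545778751373
[0.0002, 0.0007, 0.0502] [-0.0, 0.1, 0.1]
```

View pics/e1.png

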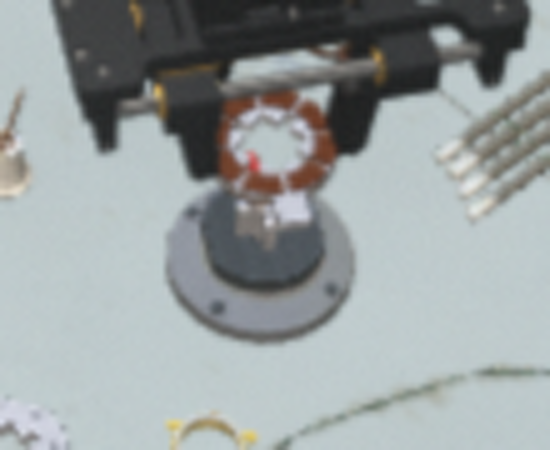

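The held disc is centred at crop (275,143), with its tab at (292,212) and opposite the red lug. I'll check this in the same view used for the stand.

Run:
```python
from h import *
f=lambda u,v:(u/5+239.6,v/5+169.6)
a=plane('scene',f(275,143),.099);b=plane('scene',f(294,219),.099);print(a,np.degrees(np.arctan2(*(b-a)[::-1])),np.hypot(*(b-a)))
# stand hub top from this picture:
```

```text
[0.58032858 0.23478803] -122.68389368951082 0.04151095131124635
```

>>> send_rows(
  commands=[
    [[0.0015,0,0.01,0,0,0],[0.0015,0,0.02,0,0,0],[0.0015,0,0.026,0,0,0],[0.0015,0,0.031,0,0,0],[0.0015,0,0.036,0,0,0],[0.0015,0,0.041,0,0,0],[0.0015,0,0.045,0,0,0],[0.0015,0,0.045,0,0,0]],
  ],
)

```text
time: 5.45
tcp_pos: [0.5821, 0.2374, 0.0651]
orientation: [[0.491, 0.871, -0.001], [0.871, -0.491, -0.0], [-0.001, -0.001, -1.0]]
ft_force: [-0.2, -0.5, -1.3]
finger_gap: 0.608
finger_force: 30.0
```

>>> send_rows(
  commands=[
    [[0,0,0.004,0,0,0],[0,0,0.008,0,0,0],[0,0,0.011,0,0,0],[0,0,0.013,0,0,0],[0,0,0.0135,0,0,0],[0,0,0.0135,0,0,0]],
  ],
)

```text
time: 6.05
tcp_pos: [0.5825, 0.2375, 0.0521]
orientation: [[0.491, 0.871, -0.0], [0.871, -0.491, -0.0], [-0.0, 0.0, -1.0]]
ft_force: [-0.1, 0.7, -1.2]
finger_gap: 0.602
finger_force: 30.0
```

Underside is about 1 mm above the seat; release and retreat.

>>> send_rows(
  commands=[
    [[0,0,0.001,0,0,0],[0,0,0.001,0,0,0],[0,0,0.001,0,0,0],[0,0,0.001,0,0,0],[0,0,0.001,0,0,0]],
  ],
  hand=0.075,
)

```text
time: 6.55
tcp_pos: [0.5825, 0.2375, 0.0513]
orientation: [[0.491, 0.871, 0.0], [0.871, -0.491, 0.0], [0.0, 0.0, -1.0]]
ft_force: [-0.0, -0.6, 0.4]
finger_gap: 0.849
finger_force: 0.0
```

>>> send_rows(
  commands=[
    [[0,0,-0.01,0,0,0],[0,0,-0.03,0,0,0],[0,0,-0.06,0,0,0],[0,0,-0.07,0,0,0],[-0.02,0,-0.07,0,0,0],[-0.02,0,-0.07,0,0,0]],
  ],
)

```text
time: 7.15
tcp_pos: [0.572, 0.2178, 0.1216]
orientation: [[0.493, 0.87, -0.001], [0.87, -0.493, -0.001], [-0.001, 0.0, -1.0]]
ft_force: [0.2, 0.1, 0.1]
finger_gap: 0.852
finger_force: 0.0
```

```bash
python3 rel.py '[(.4205,.235,.12,34.5),(.4205,.235,.05,34.5)]'
```

```text
t 7.15 p [0.572  0.2178 0.1216] yaw -29.55 F [0.2 0.1 0.1] gap 75.1 ff 0.0
[-0.0597, -0.1403, 0.0016] [-0.0, 0.1, -64.0]
[-0.0596, -0.1403, 0.0716] [-0.0, 0.1, -64.0]
```

>>> send_rows(
  commands=[
    [[-0.007,-0.018,0,0,0,-8],[-0.015,-0.036,0,0,0,-16],[-0.023,-0.054,0,0,0,-24],[-0.031,-0.072,0,0,0,-32],[-0.039,-0.09,0,0,0,-40],[-0.047,-0.11,0,0,0,-48],[-0.054,-0.126,0.01,0,0,-56],[-0.06,-0.14,0.03,0,0,-64],[-0.06,-0.14,0.05,0,0,-64],[-0.06,-0.14,0.05,0,0,-64]],
  ],
  hand=0.088,
)

```text
time: 8.15
tcp_pos: [0.4196, 0.2362, 0.0693]
orientation: [[-0.568, 0.823, -0.004], [0.823, 0.568, -0.002], [0.0, -0.004, -1.0]]
ft_force: [-0.1, 0.0, 0.7]
finger_gap: 0.997
finger_force: 0.0
```

```bash
python3 rel.py '[(.4205,.235,.02,34.5)]'
python3 - <<'E'
from bench import bot
import cv2,numpy as np
c=bot.camera('scene')['pixels'][195:290,210:340,::-1]
cv2.imwrite('pics/f1.png',cv2.resize(c,None,fx=6,fy=6,interpolation=2))
E
```

```text
t 8.15 p [0.4196 0.2362 0.0693] yaw 34.6 F [-0.1  0.   0.7] gap 87.9 ff 0.0
[-0.0015, 0.0003, 0.0493] [-0.2, -0.0, 0.1]
```

View pics/f1.png

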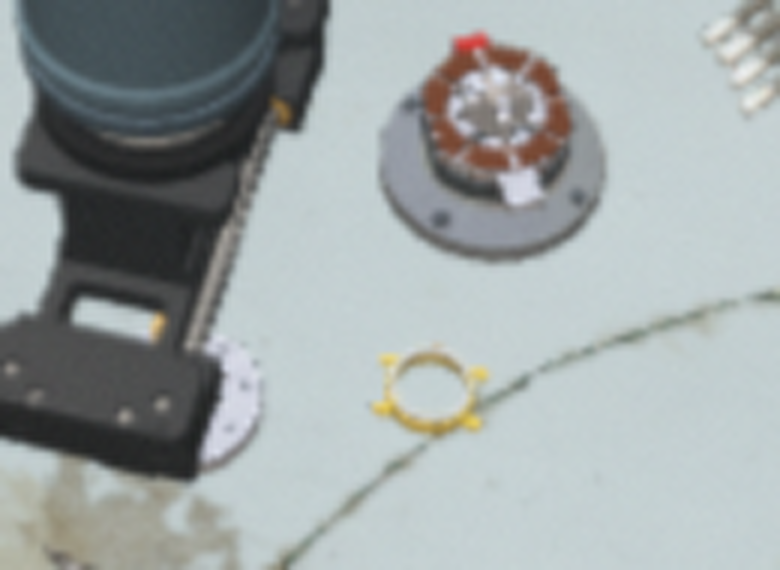

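The friction disc lies flat on the end plate at crop (497,110), its tab at (520,190) opposite the red lug. Next is the steel plate.

>>> send_rows(
  commands=[
    [[-0.001,0,0.015,0,0,0],[-0.001,0,0.03,0,0,0],[-0.001,0,0.04,0,0,0],[-0.001,0,0.046,0,0,0],[-0.001,0,0.049,0,0,0],[-0.001,0,0.049,0,0,0],[-0.001,0,0.049,0,0,0]],
  ],
)

```text
time: 8.9
tcp_pos: [0.4221, 0.2359, 0.0226]
orientation: [[-0.568, 0.823, 0.001], [0.823, 0.568, 0.0], [-0.0, 0.001, -1.0]]
ft_force: [-0.3, -0.0, -0.6]
finger_gap: 1.001
finger_force: 0.0
```

>>> send_rows(
  commands=[
    [[0,0,0,0,0,0],[0,0,0,0,0,0],[0,0,0,0,0,0],[0,0,0,0,0,0],[0,0,0,0,0,0],[0,0,0,0,0,0],[0,0,0,0,0,0],[0,0,0,0,0,0]],
  ],
  hand=0.03,
)

```text
time: 9.7
tcp_pos: [0.4218, 0.2357, 0.0223]
orientation: [[-0.568, 0.823, 0.0], [0.823, 0.568, 0.0], [-0.0, 0.0, -1.0]]
ft_force: [-0.0, -0.1, 1.9]
finger_gap: 0.605
finger_force: 30.0
```

```bash
python3 rel.py '[(.425,.235,.12,34.5),(.5825,.2375,.12,-29.4)]'
```

```text
t 9.7 p [0.4218 0.2357 0.0223] yaw 34.59 F [-0.  -0.1  1.9] gap 53.3 ff 29.978617429733276
[-0.0024, 0.0022, -0.0977] [0.0, 0.0, 0.1]
[-0.0898, 0.1333, -0.0977] [0.0, -0.0, 64.0]
```

>>> send_rows(
  commands=[
    [[0,0,-0.03,0,0,0],[0,0,-0.065,0,0,0],[-0.011,0.017,-0.098,0,0,8],[-0.022,0.033,-0.098,0,0,16],[-0.034,0.05,-0.098,0,0,24],[-0.045,0.067,-0.098,0,0,32],[-0.056,0.083,-0.098,0,0,40],[-0.067,0.1,-0.098,0,0,48],[-0.079,0.117,-0.098,0,0,56],[-0.09,0.133,-0.098,0,0,64]],
  ],
)

```text
time: 10.7
tcp_pos: [0.5829, 0.2371, 0.1199]
orientation: [[0.496, 0.868, -0.0], [0.868, -0.496, -0.0], [-0.0, -0.0, -1.0]]
ft_force: [0.2, -0.2, -0.5]
finger_gap: 0.603
finger_force: 30.0
```

>>> send_rows(
  commands=[
    [[0,0,0,0,0,0],[0,0,0,0,0,0]],
  ],
)

```text
time: 10.9
tcp_pos: [0.5816, 0.2369, 0.1196]
orientation: [[0.489, 0.872, -0.001], [0.872, -0.489, -0.001], [-0.001, -0.001, -1.0]]
ft_force: [-0.6, -0.0, -0.6]
finger_gap: 0.604
finger_force: 30.0
```

```bash
python3 rel.py '[(.5825,.2375,.0725,-29.4),(.5825,.2375,.0625,-29.4)]'
python3 - <<'E'
from bench import bot
import cv2,numpy as np
c=bot.camera('scene')['pixels'][165:255,240:350,::-1]
cv2.imwrite('pics/g1.png',cv2.resize(c,(550,450),interpolation=2))
E
```

```text
t 10.9 p [0.5816 0.2369 0.1196] yaw -29.25 F [-0.6 -0.  -0.6] gap 53.2 ff 29.982537925243378
[0.001, 0.0005, 0.0471] [-0.0, 0.1, 0.1]
[0.001, 0.0005, 0.0571] [-0.0, 0.1, 0.1]
```

View pics/g1.png

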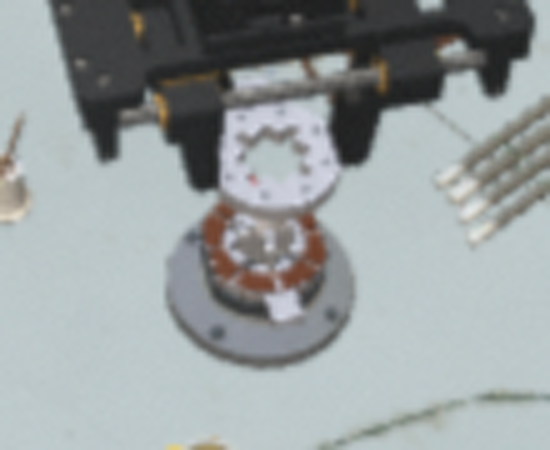

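The steel plate is held level at crop (277,158), its tab hidden under the gripper toward the red lug side. I'll lower it.

>>> send_rows(
  commands=[
    [[0.001,0,0.01,0,0,0],[0.001,0,0.02,0,0,0],[0.001,0,0.027,0,0,0],[0.001,0,0.032,0,0,0],[0.001,0,0.037,0,0,0],[0.001,0,0.041,0,0,0],[0.001,0,0.045,0,0,0],[0.001,0,0.045,0,0,0]],
  ],
)

```text
time: 11.75
tcp_pos: [0.5826, 0.2379, 0.0747]
orientation: [[0.491, 0.871, -0.001], [0.871, -0.491, -0.0], [-0.001, -0.0, -1.0]]
ft_force: [0.6, 0.2, -0.6]
finger_gap: 0.602
finger_force: 30.0
```

>>> send_rows(
  commands=[
    [[0,0,0.004,0,0,0],[0,0,0.008,0,0,0],[0,0,0.01,0,0,0],[0,0,0.012,0,0,0],[0,0,0.012,0,0,0]],
  ],
)

```text
time: 12.25
tcp_pos: [0.5827, 0.2379, 0.0629]
orientation: [[0.491, 0.871, -0.0], [0.871, -0.491, -0.0], [-0.0, -0.0, -1.0]]
ft_force: [0.1, 0.4, -1.4]
finger_gap: 0.605
finger_force: 30.0
```

>>> send_rows(
  commands=[
    [[0,0,0,0,0,0],[0,0,0,0,0,0],[0,0,0,0,0,0],[0,0,0,0,0,0],[0,0,0,0,0,0]],
  ],
  hand=0.075,
)

```text
time: 12.75
tcp_pos: [0.5829, 0.238, 0.0633]
orientation: [[0.491, 0.871, 0.0], [0.871, -0.491, 0.0], [0.0, 0.0, -1.0]]
ft_force: [-0.3, -0.8, 0.5]
finger_gap: 0.848
finger_force: 0.0
```

>>> send_rows(
  commands=[
    [[0,0,-0.01,0,0,0],[0,0,-0.03,0,0,0],[0,0,-0.06,0,0,0],[-0.03,-0.02,-0.065,0,0,0],[-0.06,-0.05,-0.065,0,0,0],[-0.08,-0.09,-0.065,0,0,0],[-0.1,-0.13,-0.065,0,0,0],[-0.1,-0.13,-0.065,0,0,0],[-0.1,-0.13,-0.065,0,0,0]],
  ],
)

```text
time: 13.65
tcp_pos: [0.4204, 0.2153, 0.129]
orientation: [[0.49, 0.872, 0.001], [0.872, -0.49, 0.001], [0.001, 0.0, -1.0]]
ft_force: [0.3, 0.1, 0.6]
finger_gap: 0.854
finger_force: 0.0
```

Run:
```python
from bench import bot
import cv2,numpy as np
c=bot.camera('scene')['pixels'][180:260,245:345,::-1]
d=bot.camera('top')['pixels'][150:200,265:315,::-1]
cv2.imwrite('pics/k1.png',np.hstack([cv2.resize(c,(500,400),interpolation=2),cv2.resize(d,(300,300),interpolation=2)[[*range(300)]+[299]*100]]))
```

```text
(no output)
```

View pics/k1.png

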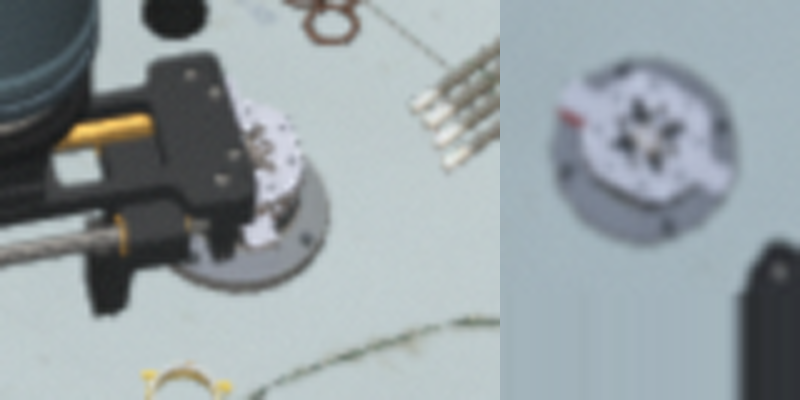

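The top view shows the steel plate on the hub (648,132), its tab at (575,95) over the red lug. The friction tab sits opposite at (712,180), and the gripper is clear.

```bash
python3 -c "
from bench import bot
print(bot.job_done())"
```

```text
the job is handed in; nothing more can be done
None
```

I put the friction disc on the hub with its tab opposite the red lug, then the steel plate on top with its tab over the lug, and handed the job in at about 14 s. The brass spacer was left untouched. The last pictures show both tabs placed right, but the gripper partly hid the stack, so I judged the plate flat from its release height and the lack of contact force.

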